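# Weigh out the filled sample cartridges and tip them into the V-trough

## Task

Some of the sealed sample cartridges on the table are filled and heavy, the others empty and light, and they look alike: feel each one's weight, lay the empty ones in the shallow wooden kit box and the filled ones end to end along the wooden tip tray. When all the filled ones are on the tray, tip it over by its handle, well past halfway to upright, so that they slide into the V-trough and line up end to end along its fold against the low-end stop, then lower the tray flat again. Do not shift or knock over the mug.

Things in the scene. Friction and masses are not known exactly. Their poses are not given: they have to be found in the camera images.
- cart_1 (a point): centre of one of six outwardly identical sealed sample cartridges: square grey plastic bar with black end caps, 50 x 22 x 22 mm, 55 mm over the small domed studs on its ends, own x along its length. Lies flat on the table at the start (centre 11 mm up). Either filled (about 160 g) or empty (about 40 g); only the weight tells. Not all six are there every time
- cart_2 (a point): centre of one of six outwardly identical sealed sample cartridges: square grey plastic bar with black end caps, 50 x 22 x 22 mm, 55 mm over the small domed studs on its ends, own x along its length. Lies flat on the table at the start (centre 11 mm up). Either filled (about 160 g) or empty (about 40 g); only the weight tells. Not all six are there every time
- cart_3 (a point): centre of one of six outwardly identical sealed sample cartridges: square grey plastic bar with black end caps, 50 x 22 x 22 mm, 55 mm over the small domed studs on its ends, own x along its length. Lies flat on the table at the start (centre 11 mm up). Either filled (about 160 g) or empty (about 40 g); only the weight tells. Not all six are there every time
- cart_4 (a point): centre of one of six outwardly identical sealed sample cartridges: square grey plastic bar with black end caps, 50 x 22 x 22 mm, 55 mm over the small domed studs on its ends, own x along its length. Lies flat on the table at the start (centre 11 mm up). Either filled (about 160 g) or empty (about 40 g); only the weight tells. Not all six are there every time
- cart_5 (a point): centre of one of six outwardly identical sealed sample cartridges: square grey plastic bar with black end caps, 50 x 22 x 22 mm, 55 mm over the small domed studs on its ends, own x along its length. Lies flat on the table at the start (centre 11 mm up). Either filled (about 160 g) or empty (about 40 g); only the weight tells. Not all six are there every time
- cart_6 (a point): centre of one of six outwardly identical sealed sample cartridges: square grey plastic bar with black end caps, 50 x 22 x 22 mm, 55 mm over the small domed studs on its ends, own x along its length. Lies flat on the table at the start (centre 11 mm up). Either filled (about 160 g) or empty (about 40 g); only the weight tells. Not all six are there every time
- fold (a point): middle of the fold (bottom line) of the polished, slippery V-trough, 260 mm long inside. Own y runs up along the fold, which slopes at 15 degrees (cartridges slide down it by themselves); z square out of the trough, x away from the tray. 45 degree walls: near one up to x -35, z 35 mm, far one to x = z = 54 mm. A seated cartridge's centre is 15.6 mm up z
- stop (a point): low end of the fold (y -130 mm from fold), at the stop plate, 6 mm thick and 54 mm high, that closes it; the same axes. A like plate closes the high end
- hinge (a point): middle of the tip tray's hinge axis, fixed on the unit, at x -40, z 42 mm in the fold's frame; the axis is its own y (parallel to the fold), along the tray's open edge next to the trough
- tip_tray (a joint): angle of the wooden tip tray: 0 lying down, grows as its handle is lifted and swung over towards the trough, stops at 1.2 rad. Falls back to 0 by itself when let go. The cartridges slide off over the open hinge edge at some 0.5 to 0.8 rad, drifting up to 3 cm towards the low end as they go; laid in one straight row along the middle, with small gaps and 4 cm free at the low end, they do not jam
- tray_floor (a point): middle of the tray's floor, on its upper surface; moves with the tray. Own y along the fold (so the lying tray slopes too, 15 degrees), x from handle to trough, z out of the floor. Clear floor y +-122 mm, x from -52 mm (20 mm lip) to +48 mm (open edge); end walls 20 mm high. Holds three cartridges end to end along y; friction keeps them there while it is down
- handle (a point): middle of the tray's handle, a round steel bar 12 mm thick, 100 mm long along own y, on the side away from the trough, 93 mm from tray_floor, 10 mm above floor level; at x -145, z +16 mm from the hinge with the tray down; turns with the tray. At least 50 mm of air below it
- box_floor (a point): centre of the inner floor (6 mm above the table) of the open shallow wooden kit box, fixed, outside 120 x 210 x 28 mm (x, y, height), walls 6 mm
- mug: bystander: china mug, 78 x 110 (with handle) x 97 mm, origin under its middle, at the near left of the table

How it is judged:
By the outcome, as a careful person would: the job done as asked, in the order asked, and still so for the second after the job is handed in, with the robot touching nothing.
Of cartridge_1, cartridge_2, cartridge_3, cartridge_4, cartridge_5, cartridge_6 only 5 to 6 are there at a start; the rules pass over those that are not, and their reading is None.
At some moment in a run one of cartridge_1, cartridge_2, cartridge_3, cartridge_4, cartridge_5, cartridge_6 may be knocked a few centimetres aside while the robot is not near it.
Once in a run the grip may slacken for a moment while it holds something.
It also fails if it takes over 210 s, if anything falls off the work surface, if the arm or the gripper's body presses on something with over 40 N, if the wrist force passes 120 N, or if a joint passes its speed limit or range.

## Robot

A 6-joint arm with a two-finger parallel gripper is mounted at the origin on a cart in front of the work surface, level with it; the furniture and walls round the work are solid. World frame = base frame: x ahead of the robot, y to its left, z up, the work surface at z = 0. Lengths are in m, angles in rad, forces in N, time in s.
With the tool pointing down it reaches from about 0.35 to 0.775 m from the base axis. Payload 5.5 kg.
Tool frame: the origin (TCP) lies at the very end of the fingers, on their centre line; the grasp point (between the pads) lies env.pinch_z behind it (env.pinch_z is the distance from the TCP to the grasp point, in m); z points along the fingers, y is the line along which they close (so a half turn about z gives the same grasp; the last joint's range is limited). The gripper opens to 85 mm and grips with 20 to 120 N. Pads are 22 mm wide; open, the fingers measure 114 mm over their backs; the gripper's body (76 mm by 85 mm) begins 54 mm behind the grasp point. The pads swing forward as they close: fully open they stand 13 mm farther back than shut.
Start: joints at [-1.282, 0.313, 0.046, 1.304, 0, 1.431], TCP at [0.239, -0.523, 0.231] pointing down, gripper open.
Joint ranges: [-2.76, 2.76], [-0.86, 1.69], [-1.03, 1.26], [-2.2, 2.34], [-1.47, 1.5], [-3.14, 3.14]. Speed limits (rad/s): [2.57, 2.57, 3.14, 3.14, 3.14, 3.14].

## Interface

Orientations are given as a unit quaternion [w, x, y, z].
In Python, from workcell import env, eyes gives the robot as it stands.
- The arm moves only by the shell command python3 -m jog 'ROWS' [FORCE]. ROWS is JSON, one flat list of numbers, 7 for each row, row after row: the shift along the world's x, y, z as a fraction of full scale, then the turn, a rotation vector about the world's x, y, z as a fraction of full scale, then the opening, from -1 (shut) to 1 (fully open), so that 0 is half open. A call has 1 to 12 rows; each row is the pose to reach, as a shift and turn from the pose commanded when the call began, turning the shorter way round; what a row does not reach only later rows make up. Full scale, the value 1, is 20 cm for a shift and pi rad for a turn. A row lasts 1/12 s, in which the tool goes at most 41.7 mm and 7.16 degrees, less where a joint would pass 70% of its speed; a pose out of reach is approached as far as the arm can. A call with a number of a shift or a turn outside -1 to 1 is refused whole. A call with a gripper value outside its range is refused whole. The fingers move at their own pace and stop on an object; FORCE is the grip in N (left out, the last holds). Time passes only in rows, so rows that repeat a pose let the fingers close. It gives the time, the measured TCP pose, the force, the opening and the grip force at its end, in the units of the state.
- env.get_state(): the state, without advancing time (a new reading comes with each control period).
- eyes.read_camera(name): name is "side" or "top"; returns (picture, depth): 384x512x3 uint8, red, green, blue; 384x512 float32, m along the optical axis (not along the pixel's ray), 0 where there is no reading.
- eyes.calibration(name): a dict with "fx", "fy", "cx", "cy" (pixels), "R" (3x3) and "t" (3): a world point X has camera coordinates R X + t. Camera axes: x right, y down, z forward; pixel columns grow to the right and rows downward; lengths in m; the calibration is good to about 2 mm. A picture is of the moment at which its call begins. calibration takes no time and is no camera call.
- env.hand_in(): hands the job in; it is judged then, once.
The state is a dict: "clock": time; "joint_pos": joint angles; "qvel": joint speeds; "tau": joint torques, N m; "tcp_pos": TCP position; "orientation": TCP orientation; "wrist_force": force on the tool from outside, world axes, zero at the start; "ft_torque": the same for the moment, N m; "finger_gap": finger opening in m; "grip_force": force on a finger pad.
Only numpy, scipy, OpenCV 4.12 (cv2) and the standard library are available. Lean on these libraries where they do the work, as an engineer would, in place of code of your own. Each camera call takes 0.05 s, during which the arm holds its last target. There are 200 camera calls.

## Working session

There is one attempt and no reset: what is moved stays moved. The work goes in short steps, Python scripts to look and compute and a shell command to move; the robot and the scene stay as the last step left them, time stands still between calls to the robot, and variables do not carry over. Pictures are saved under pics/ and viewed, at most 14 in all, crops included, and the job is handed in when it is done.

```bash
ls; mkdir -p pics; python3 - <<'E'
from workcell import env, eyes
import cv2,numpy as np
print(env.pinch_z, env.get_state())
for n in("top","side"):
    p,d=eyes.read_camera(n); cv2.imwrite(f"pics/{n}0.png",cv2.resize(p[:,:,::-1],(800,600),interpolation=cv2.INTER_CUBIC)); np.save(f"{n}0.npy",d)
    print(eyes.calibration(n))
E
```

```text
pics
0.0187 {'clock': 0.0, 'joint_pos': array([-1.28160835e+00,  3.14035523e-01,  4.49800881e-02,  1.30361415e+00,
        3.15653832e-05,  1.43124100e+00]), 'qvel': array([-1.06017520e-03, -3.57483220e-06,  1.48957364e-03, -3.41469915e-04,
        3.05669161e-04, -2.57263534e-03]), 'tau': array([ 1.05165032e-03, -4.80632937e+01,  2.98528719e+01,  1.96679123e-02,
        3.06158222e-05, -5.47690746e-06]), 'tcp_pos': array([ 0.23891858, -0.52244658,  0.23038936]), 'orientation': array([-9.35189809e-04,  9.77109832e-01,  2.12733398e-01, -5.42713431e-05]), 'wrist_force': array([-0.62368048,  0.71714714, -0.56176075]), 'ft_torque': array([0.02209738, 0.04024756, 0.04677378]), 'grip_force': 0.0, 'finger_gap': 0.08538207669900902}
{'fx': 484.1526180390579, 'fy': 484.1526180390579, 'cx': 253.07623648123828, 'cy': 195.77034821312424, 'R': array([[-0.00340957, -0.99996057, -0.00820016],
       [-0.99576196,  0.00414867, -0.09187443],
       [ 0.09190483,  0.00785216, -0.99573684]]), 't': array([-0.03456736,  0.56323224,  1.4351118 ])}
{'fx': 377.41927797996465, 'fy': 377.41927797996465, 'cx': 257.9113651418026, 'cy': 191.2346810082659, 'R': array([[ 0.91358831, -0.4064043 , -0.01385428],
       [-0.28144563, -0.60735839, -0.74290252],
       [ 0.29350426,  0.68260628, -0.66925624]]), 't': array([-0.53324316,  0.21421168,  0.77174752])}
```

View pics/top0.png

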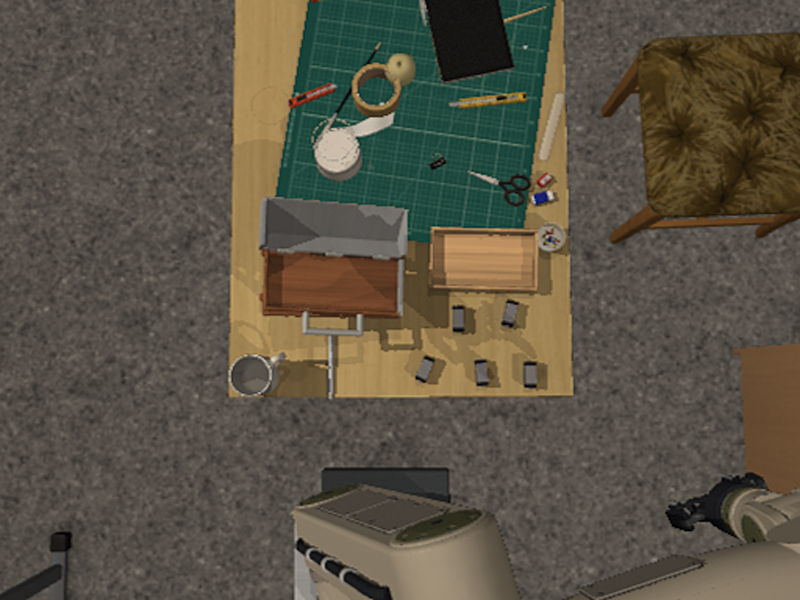

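View pics/side0.png

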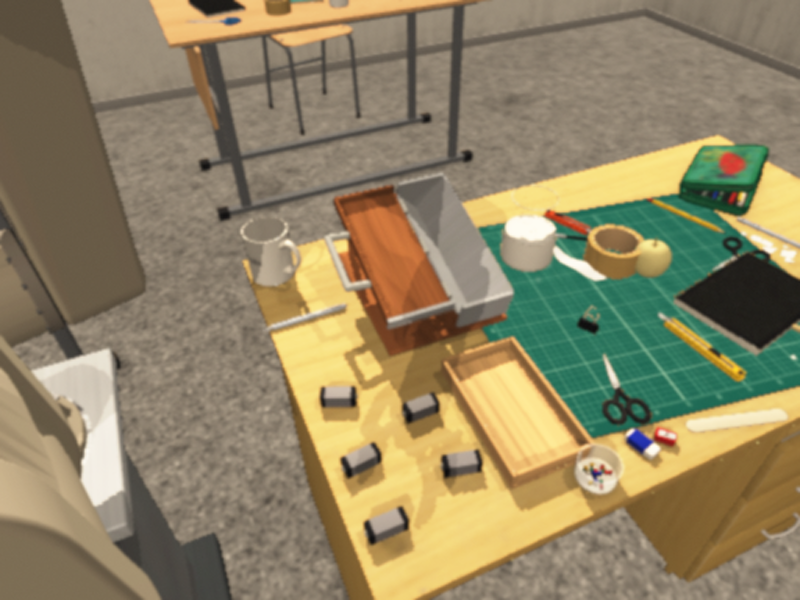

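The top view shows five cartridges (top-picture px about 459,318; 511,313; 426,369; 482,372; 530,374), with the box at 483,260, the tray at 333,280, the handle bar at 333,330, the trough behind the tray with its low end on the right, and the mug at 255,373. The side view agrees.

```bash
cat > h.py <<'E'
from workcell import env, eyes
import cv2,numpy as np
from scipy.spatial.transform import Rotation as Ro
def cloud(n,d):
    c=eyes.calibration(n); v,u=np.mgrid[0:384,0:512]
    P=np.stack([(u-c["cx"])/c["fx"]*d,(v-c["cy"])/c["fy"]*d,d],-1)
    return (P-c["t"])@c["R"]
def carts(n,p,d,zmin=.012,zmax=.035,reg=(.2,.62,-.45,.05)):
    W=cloud(n,d); m=((W[...,2]>zmin)&(W[...,2]<zmax)&(W[...,0]>reg[0])&(W[...,0]<reg[1])&(W[...,1]>reg[2])&(W[...,1]<reg[3])&(d>0)).astype(np.uint8)
    k,l,s,_=cv2.connectedComponentsWithStats(m)
    out=[]
    for i in range(1,k):
        if s[i,4]<25: continue
        q=W[l==i]; (c,wh,a)=cv2.minAreaRect((q[:,:2]*1000).astype(np.float32))
        if wh[0]<wh[1]: a+=90
        out.append((np.round(c,0),np.round(sorted(wh),0),round((a+90)%180-90,1),round(float(np.median(q[:,2])),4),s[i,4]))
    return out
def st():
    s=env.get_state(); print(round(s["clock"],2),np.round(s["tcp_pos"],4),np.round(s["orientation"],3),np.round(s["wrist_force"],2),round(s["finger_gap"],4),round(s["grip_force"],1))
E
python3 - <<'E'
from h import *
d=np.load("top0.npy"); W=cloud("top",d)
p=cv2.imread("pics/top0.png")
for c in carts("top",p,d): print(c)
print(carts("side",p,np.load("side0.npy")))
def at(n,D,x,y):
    u,v=int(x/1.5625),int(y/1.5625); w=cloud(n,D)[v-1:v+2,u-1:u+2].reshape(-1,3); return np.round(np.median(w,0),4)
for nm,x,y in [("handleL",307,332),("handleR",360,332),("hmid",333,329),("trayfloorL",285,280),("trayR",385,285),("traymid",335,282),("lipL",268,314),("lipR",400,316),("rwalltop",404,280),("lwall",264,275),("box floor",483,260),("boxTL",433,231),("boxBR",536,290),("boxTR",536,231),("boxBL",433,288),("mug",255,375),("highcornerfar",266,200),("lowcornerfar",406,210),("nearL",262,250),("nearR",405,255),("table",600//2+100,350)]:
    print(nm,at("top",d,x,y))
E
```

```text
(array([ 606., -208.]), array([ 27., 210.]), -89.9, 0.0262, np.int32(206))
(array([ 550., -260.]), array([22., 50.]), -13.7, 0.0209, np.int32(121))
(array([ 541., -159.]), array([22., 49.]), -0.4, 0.0218, np.int32(126))
(array([444., -93.]), array([21., 51.]), -23.5, 0.0214, np.int32(123))
(array([ 437., -202.]), array([21., 52.]), 5.3, 0.0216, np.int32(125))
(array([ 431., -296.]), array([21., 51.]), -1.0, 0.0207, np.int32(136))
[(array([561., -28.]), array([ 8., 13.]), -47.3, 0.0233, np.int32(40)), (array([ 606., -207.]), array([ 29., 210.]), 89.4, 0.0254, np.int32(567)), (array([441., -93.]), array([23., 50.]), -23.9, 0.021, np.int32(229)), (array([ 537., -158.]), array([23., 52.]), 0.6, 0.0209, np.int32(247)), (array([ 433., -202.]), array([23., 51.]), 3.6, 0.0211, np.int32(300)), (array([ 548., -259.]), array([22., 55.]), -15.8, 0.0209, np.int32(304)), (array([ 430., -296.]), array([23., 53.]), 0.2, 0.0211, np.int32(376))]
handleL [0.5089 0.1228 0.1251]
handleR [0.51   0.0287 0.1005]
hmid [0.5154 0.0791 0.1083]
trayfloorL [0.6023 0.1635 0.1223]
trayR [ 0.599  -0.0165  0.0721]
traymid [0.6028 0.0753 0.097 ]
lipL [0.5525 0.2144 0.0081]
lipR [ 0.5431 -0.0454  0.0095]
rwalltop [ 6.142e-01 -5.180e-02  1.000e-04]
lwall [0.6246 0.2258 0.004 ]
box floor [ 0.6561 -0.2087  0.0062]
boxTL [ 0.7132 -0.1102  0.0241]
boxBR [ 0.5948 -0.3085  0.0244]
boxTR [ 0.71   -0.3125  0.0293]
boxBL [ 0.5992 -0.1094  0.0198]
mug [0.4311 0.236  0.0089]
highcornerfar [0.7456 0.1962 0.1395]
lowcornerfar [ 0.7429 -0.0552  0.0675]
nearL [0.6599 0.2078 0.1163]
nearR [ 0.6593 -0.0549  0.0533]
table [ 4.787e-01 -4.510e-02 -1.000e-04]
```

```bash
python3 -m jog '[0.95,0.8,0,0,0,0.47,0,0.95,0.8,0,0,0,0.47,0,0.95,0.8,0,0,0,0.47,0,0.95,0.8,0,0,0,0.47,0,0.95,0.8,0,0,0,0.47,0,0.95,0.8,0,0,0,0.47,0,0.95,0.8,0,0,0,0.47,0,0.95,0.8,0,0,0,0.47,0,0.95,0.8,0,0,0,0.47,0,0.95,0.8,0,0,0,0.47,0,0.95,0.8,0,0,0,0.47,0,0.95,0.8,0,0,0,0.47,0]' 40
python3 - <<'E'
from h import *
st(); print(env.get_state()["joint_pos"].round(2))
W=np.concatenate([cloud(n,np.load(n+"0.npy")).reshape(-1,3) for n in("top","side")])
m=(W[:,0]>.57)&(W[:,0]<.63)&(W[:,1]>-.02)&(W[:,1]<.17)&(W[:,2]>.05)&(W[:,2]<.15)
q=W[m]; A=np.c_[q[:,:2],np.ones(len(q))]
for _ in range(5):
    k,*_=np.linalg.lstsq(A,q[:,2],rcond=None); g=abs(q[:,2]-A@k)<.006; q,A=q[g],A[g]
print("plane",k,len(q))
res=W[:,2]-(W[:,0]*k[0]+W[:,1]*k[1]+k[2])
n=(W[:,0]>.52)&(W[:,0]<.66)&(W[:,1]>-.08)&(W[:,1]<.24)&(res>.012)&(res<.028)
for name,mm in (("lip",n&(W[:,0]<.58)&(W[:,1]>0)&(W[:,1]<.15)),("high wall",n&(W[:,1]>.18)&(W[:,0]>.57)&(W[:,0]<.63)),("low wall",n&(W[:,1]<-.03)&(W[:,0]>.57)&(W[:,0]<.63))):
    print(name,mm.sum(),np.percentile(W[mm],[5,50,95],axis=0).round(3).tolist())
h=(W[:,0]>.49)&(W[:,0]<.53)&(W[:,1]>.0)&(W[:,1]<.16)&(W[:,2]>.08)&(W[:,2]<.15)
print("handle",np.percentile(W[h],[2,50,98],axis=0).round(3).tolist()); print(cv2.minAreaRect((W[h&(W[:,0]<.517)][:,:2]*1000).astype(np.float32)))
l=W[n&(W[:,0]<.58)&(W[:,1]>0)&(W[:,1]<.15)]; print("lip yaw",np.polyfit(l[:,1],l[:,0],1))
E
```

```text
clock: 1.1
tcp_pos: [0.429, -0.3626, 0.2308]
orientation: [-0.001, 0.577, 0.817, 0.0]
wrist_force: [-0.7, -0.0, -0.2]
finger_gap: 0.0425
grip_force: 0.0
1.1 [ 0.429  -0.3626  0.2308] [-0.001  0.577  0.817  0.   ] [-0.72 -0.03 -0.19] 0.0425 0.0
[-0.84  0.29  0.01  1.29  0.    0.39]
plane [0.00955727 0.26909988 0.0719879 ] 2840
lip 279 [[0.524, 0.009, 0.094], [0.545, 0.074, 0.112], [0.55, 0.139, 0.13]]
high wall 73 [[0.574, 0.19, 0.141], [0.601, 0.193, 0.144], [0.626, 0.196, 0.148]]
low wall 107 [[0.573, -0.051, 0.077], [0.599, -0.049, 0.08], [0.627, -0.045, 0.082]]
handle [[0.502, 0.023, 0.093], [0.51, 0.071, 0.111], [0.528, 0.128, 0.127]]
((509.2228088378906, 75.1762466430664), (107.1076889038086, 16.16307258605957), 89.49142456054688)
lip yaw [0.00883844 0.54145509]
```

```bash
python3 -m jog '[0.01,0.33,-0.85,0,0,0.392,0,0.01,0.33,-0.85,0,0,0.392,0,0.01,0.33,-0.85,0,0,0.392,0,0.01,0.33,-0.85,0,0,0.392,0,0.01,0.33,-0.85,0,0,0.392,0,0.01,0.33,-0.85,0,0,0.392,0,0.01,0.33,-0.85,0,0,0.392,0,0.01,0.33,-0.85,0,0,0.392,0,0.01,0.33,-0.85,0,0,0.392,0,0.01,0.33,-0.85,0,0,0.392,0,0.01,0.33,-0.85,0,0,0.392,0,0.01,0.33,-0.85,0,0,0.392,0]'
python3 - <<'E'
from h import *
import time
st()
f=[]
for i in range(5):
    p,d=eyes.read_camera("top"); s=env.get_state(); f.append(np.r_[s["wrist_force"],s["clock"]])
f=np.array(f);print(f.round(3))
for c in carts("top",p,d): print(c)
cv2.imwrite("pics/a1.png",cv2.resize(p[150:290,130:390,::-1],None,fx=3,fy=3))
E
```

```text
clock: 2.1
tcp_pos: [0.4309, -0.2968, 0.061]
orientation: [-0.0, 0.004, 1.0, 0.0]
wrist_force: [0.2, 0.4, -0.1]
finger_gap: 0.0425
grip_force: 0.0
2.1 [ 0.4309 -0.2968  0.061 ] [-0.     0.004  1.     0.   ] [ 0.23  0.37 -0.07] 0.0425 0.0
[[ 0.053  0.023 -0.898  2.15 ]
 [ 0.291  0.147 -0.287  2.2  ]
 [-0.639 -0.991  0.697  2.25 ]
 [-0.216 -0.755 -1.012  2.3  ]
 [ 0.018  0.283 -0.18   2.35 ]]
(array([ 606., -208.]), array([ 27., 209.]), 90.0, 0.026, np.int32(205))
(array([ 550., -259.]), array([22., 51.]), -15.7, 0.0212, np.int32(122))
(array([ 540., -159.]), array([22., 52.]), -0.7, 0.0224, np.int32(127))
(array([443., -92.]), array([21., 51.]), -24.3, 0.022, np.int32(120))
(array([ 437., -202.]), array([22., 51.]), 5.7, 0.0214, np.int32(124))
```

View pics/a1.png

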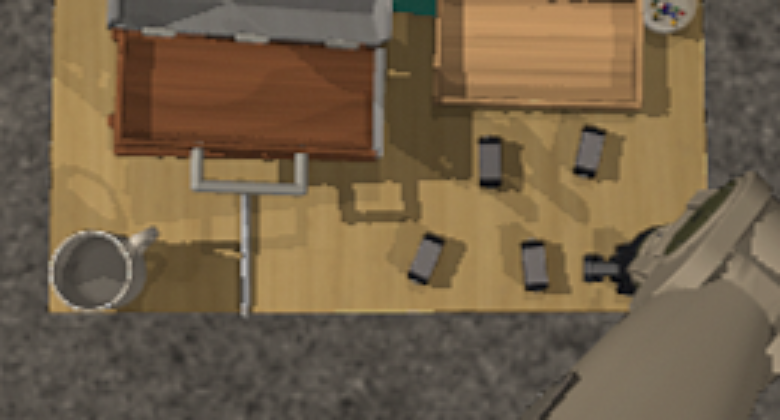

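The crop shows the gripper (crop px 605,270) over the right-most cartridge. The other four are undisturbed (490,162; 590,152; 427,258; 535,265).

```bash
cat > weigh.py <<'E'
from h import *
st(); f=[]
for i in range(12):
    p,d=eyes.read_camera("top"); s=env.get_state(); f.append(s["wrist_force"])
print("F",np.mean(f,0).round(2),"sd",np.std(f,0).round(2),"gap",s["finger_gap"],"tau",s["tau"].round(2)[1:4])
for c in carts("top",p,d): print(c)
cv2.imwrite("last.png",p[:,:,::-1]); np.save("last.npy",d)
E
python3 -m jog '[0,0,-0.285,0,0,0,0,0,0,-0.285,0,0,0,0,0,0,-0.285,0,0,0,0,0,0,-0.285,0,0,0,-1,0,0,-0.285,0,0,0,-1,0,0,-0.285,0,0,0,-1,0,0,-0.285,0,0,0,-1,0,0,-0.285,0,0,0,-1,0,0,-0.285,0,0,0,-1]' 40
python3 -m jog '[0,0,0.5,0,0,0,-1,0,0,0.5,0,0,0,-1,0,0,0.5,0,0,0,-1,0,0,0.5,0,0,0,-1,0,0,0.5,0,0,0,-1]'
python3 weigh.py
```

```text
clock: 3.1
tcp_pos: [0.4316, -0.2975, 0.0052]
orientation: [0.001, 0.002, 1.0, -0.001]
wrist_force: [0.1, 0.0, 2.0]
finger_gap: 0.021
grip_force: 41.8
clock: 3.52
tcp_pos: [0.4318, -0.2977, 0.1055]
orientation: [0.001, 0.002, 1.0, -0.001]
wrist_force: [0.0, 0.1, -2.7]
finger_gap: 0.0206
grip_force: 41.4
3.52 [ 0.4318 -0.2977  0.1055] [ 0.001  0.002  1.    -0.001] [ 0.05  0.07 -2.66] 0.0206 41.4
F [-0.09  0.29 -1.6 ] sd [0.62 0.46 0.27] gap 0.020961169449469692 tau [-4.445e+01  2.743e+01  1.000e-02]
(array([ 607., -207.]), array([ 26., 209.]), 89.4, 0.0262, np.int32(205))
(array([ 550., -259.]), array([22., 50.]), -14.4, 0.0208, np.int32(121))
(array([ 540., -159.]), array([22., 51.]), -0.4, 0.0218, np.int32(126))
(array([444., -93.]), array([21., 51.]), -23.5, 0.0215, np.int32(121))
(array([ 437., -202.]), array([22., 51.]), 7.2, 0.0214, np.int32(126))
```

First one is filled. Going to the tray's low slot.

```bash
cat >> h.py <<'E'
def go(pos,yaw,tilt=0):
    "shift/turn fractions from here to TCP pos, tool x at yaw (deg), then tilted about world x"
    s=env.get_state(); w,x,y,z=s["orientation"]
    R0=Ro.from_quat([x,y,z,w]); t=np.radians(yaw)/2
    G=Ro.from_euler("x",tilt,degrees=True)*Ro.from_quat([np.cos(t),np.sin(t),0,0])
    rv=(G*R0.inv()).as_rotvec(); d=np.array(pos)-s["tcp_pos"]
    print("shift",(d/.2).round(3),"turn",(rv/np.pi).round(3),"rows",np.ceil(max(np.linalg.norm(d)/.0417,np.degrees(np.linalg.norm(rv))/7.16)))
E
python3 -m jog '[0.6,0.6,0.7,0.065,0.065,-0.497,-1,0.6,0.6,0.7,0.065,0.065,-0.497,-1,0.6,0.6,0.7,0.065,0.065,-0.497,-1,0.6,0.6,0.7,0.065,0.065,-0.497,-1,0.6,0.6,0.7,0.065,0.065,-0.497,-1,0.6,0.6,0.7,0.065,0.065,-0.497,-1,0.6,0.6,0.7,0.065,0.065,-0.497,-1,0.6,0.6,0.7,0.065,0.065,-0.497,-1,0.6,0.6,0.7,0.065,0.065,-0.497,-1,0.6,0.6,0.7,0.065,0.065,-0.497,-1,0.6,0.6,0.7,0.065,0.065,-0.497,-1,0.6,0.6,0.7,0.065,0.065,-0.497,-1]'
python3 -c "
from h import *
go([.602,.0115,.15],90,15)"
```

```text
clock: 5.12
tcp_pos: [0.5513, -0.1771, 0.2441]
orientation: [-0.088, 0.674, 0.728, 0.088]
wrist_force: [1.2, 0.2, -1.9]
finger_gap: 0.0208
grip_force: 41.3
shift [ 0.254  0.943 -0.47 ] turn [ 0.004  0.003 -0.024] rows 6.0
```

```bash
python3 -m jog '[0.25,0.94,-0.1,0.004,0.003,-0.024,-1,0.25,0.94,-0.1,0.004,0.003,-0.024,-1,0.25,0.94,-0.1,0.004,0.003,-0.024,-1,0.25,0.94,-0.1,0.004,0.003,-0.024,-1,0.25,0.94,-0.1,0.004,0.003,-0.024,-1,0.25,0.94,-0.47,0.004,0.003,-0.024,-1,0.25,0.94,-0.47,0.004,0.003,-0.024,-1,0.25,0.94,-0.47,0.004,0.003,-0.024,-1,0.25,0.94,-0.47,0.004,0.003,-0.024,-1]'
python3 - <<'E'
from h import *
go([.602,.027,.0923],90,15)
p,d=eyes.read_camera("side"); cv2.imwrite("pics/s1.png",cv2.resize(p[100:250,190:350,::-1],None,fx=4,fy=4,interpolation=cv2.INTER_CUBIC))
E
```

```text
clock: 5.87
tcp_pos: [0.5994, 0.0116, 0.1489]
orientation: [-0.094, 0.699, 0.703, 0.091]
wrist_force: [-0.1, -0.8, -0.3]
finger_gap: 0.0213
grip_force: 41.3
shift [ 0.013  0.077 -0.283] turn [-0.    -0.001 -0.002] rows 2.0
```

View pics/s1.png

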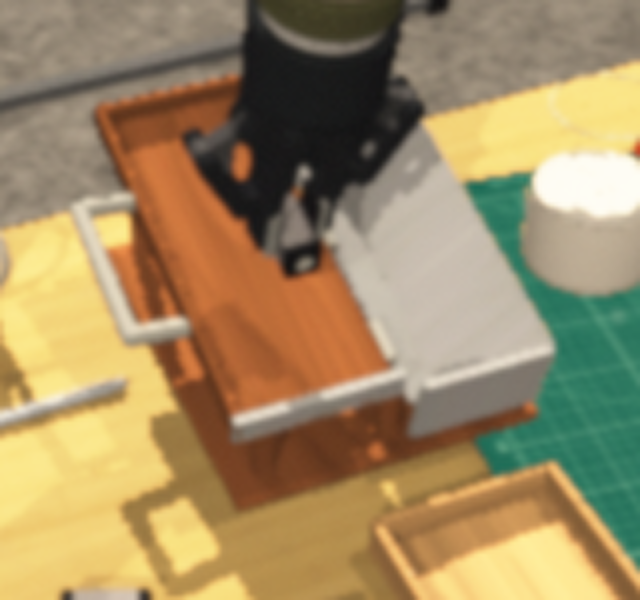

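The cartridge (crop px 300,250) hangs in the grip over the tray, aligned with its long side and with its end well clear of the low wall. Lowering.

```bash
python3 -m jog '[0.013,0.055,-0.2,0,0,0,-1,0.013,0.077,-0.28,0,0,0,-1,0.013,0.077,-0.28,0,0,0,-1,0.013,0.077,-0.28,0,0,0,-1]'
python3 -m jog '[0,0,0,0,0,0,-0.2,0,0,0,0,0,0,-0.2,0,0,0,0,0,0,-0.2,0,0,0,0,0,0,-0.2]'
python3 -m jog '[0,-0.08,0.3,0,0,0,-0.2,0,-0.08,0.3,0,0,0,-0.2,0,-0.08,0.3,0,0,0,-0.2,-0.2,-0.6,0.6,0,0,0,0,-0.4,-0.9,0.6,0,0,0,0,-0.5,-1,0.6,0,0,0,0,-0.5,-1,0.6,0,0,0,0,-0.5,-1,0.6,0,0,0,0]'
python3 - <<'E'
from h import *
p,d=eyes.read_camera("top")
for c in carts("top",p,d): print(c)
go([.437,-.202,.06],185,0)
W=cloud("top",d); res=W[...,2]-(.0096*W[...,0]+.2691*W[...,1]+.072)
m=(W[...,0]>.56)&(W[...,0]<.64)&(W[...,1]>-.03)&(W[...,1]<.18)&(res>.012)&(res<.04); q=W[m]
print(len(q), cv2.minAreaRect((q[:,:2]*1000).astype(np.float32)), np.median(res[m]))
E
```

```text
clock: 6.25
tcp_pos: [0.6045, 0.0259, 0.096]
orientation: [-0.092, 0.699, 0.703, 0.093]
wrist_force: [0.5, 0.5, -0.6]
finger_gap: 0.0213
grip_force: 41.3
clock: 6.58
tcp_pos: [0.6048, 0.0259, 0.096]
orientation: [-0.091, 0.699, 0.703, 0.093]
wrist_force: [0.3, -0.1, -0.5]
finger_gap: 0.0343
grip_force: 0.0
clock: 7.25
tcp_pos: [0.5083, -0.1655, 0.2126]
orientation: [-0.092, 0.699, 0.704, 0.092]
wrist_force: [0.4, -1.0, -0.1]
finger_gap: 0.0429
grip_force: 0.0
(array([ 601., -150.]), array([19., 98.]), 79.1, 0.0267, np.int32(87))
(array([ 600., -267.]), array([11., 53.]), 88.8, 0.0259, np.int32(40))
(array([ 540., -159.]), array([22., 51.]), 0.3, 0.0213, np.int32(126))
(array([444., -93.]), array([21., 51.]), -23.8, 0.0217, np.int32(122))
shift [-0.345 -0.15  -0.77 ] turn [-0.062 -0.067  0.524] rows 14.0
138 ((605.3295288085938, 23.206912994384766), (20.980091094970703, 51.24388122558594), 2.2205915451049805) 0.021982632947357687
```

```bash
python3 -m jog '[-0.35,-0.15,-0.3,-0.062,-0.067,0.52,0,-0.35,-0.15,-0.3,-0.062,-0.067,0.52,0,-0.35,-0.15,-0.3,-0.062,-0.067,0.52,0,-0.35,-0.15,-0.3,-0.062,-0.067,0.52,0,-0.35,-0.15,-0.3,-0.062,-0.067,0.52,0,-0.35,-0.15,-0.3,-0.062,-0.067,0.52,0,-0.35,-0.15,-0.3,-0.062,-0.067,0.52,0,-0.35,-0.15,-0.3,-0.062,-0.067,0.52,0,-0.35,-0.15,-0.3,-0.062,-0.067,0.52,0,-0.35,-0.15,-0.3,-0.062,-0.067,0.52,0,-0.35,-0.15,-0.3,-0.062,-0.067,0.52,0,-0.35,-0.15,-0.3,-0.062,-0.067,0.52,0]'
python3 -c "
from h import *
for n in('side','top'):
  p,d=eyes.read_camera(n)
  for c in carts(n,p,d): print(n,c)
go([.435,-.202,.05],184.5,0)"
```

```text
clock: 8.3
tcp_pos: [0.4396, -0.194, 0.152]
orientation: [-0.012, 0.036, 0.999, 0.009]
wrist_force: [0.9, 0.0, -0.2]
finger_gap: 0.0427
grip_force: 0.0
side (array([563., -28.]), array([ 7., 15.]), -32.1, 0.0233, np.int32(42))
side (array([ 605., -207.]), array([ 29., 210.]), 89.9, 0.0253, np.int32(566))
side (array([439., -93.]), array([23., 45.]), -19.6, 0.021, np.int32(198))
side (array([ 537., -158.]), array([23., 52.]), -0.1, 0.0208, np.int32(242))
side (array([ 433., -202.]), array([23., 52.]), 5.3, 0.021, np.int32(302))
side (array([ 549., -259.]), array([23., 54.]), -14.0, 0.021, np.int32(309))
top (array([ 607., -208.]), array([ 26., 209.]), 89.9, 0.0265, np.int32(204))
top (array([ 557., -260.]), array([21., 37.]), -14.1, 0.0216, np.int32(62))
top (array([ 540., -159.]), array([22., 51.]), -0.0, 0.0208, np.int32(127))
top (array([443., -92.]), array([21., 52.]), -23.9, 0.0211, np.int32(123))
shift [-0.021 -0.043 -0.511] turn [-0.006 -0.008  0.049] rows 3.0
```

```bash
python3 -m jog '[-0.021,-0.043,-0.51,-0.006,-0.008,0.049,0,-0.021,-0.043,-0.51,-0.006,-0.008,0.049,0,-0.021,-0.043,-0.51,-0.006,-0.008,0.049,0,-0.021,-0.043,-0.73,-0.006,-0.008,0.049,0,-0.021,-0.043,-0.735,-0.006,-0.008,0.049,0,-0.021,-0.043,-0.735,-0.006,-0.008,0.049,-1,-0.021,-0.043,-0.735,-0.006,-0.008,0.049,-1,-0.021,-0.043,-0.735,-0.006,-0.008,0.049,-1,-0.021,-0.043,-0.735,-0.006,-0.008,0.049,-1,-0.021,-0.043,-0.735,-0.006,-0.008,0.049,-1,-0.021,-0.043,-0.735,-0.006,-0.008,0.049,-1]' 40
python3 -m jog '[0,0,0.5,0,0,0,-1,0,0,0.5,0,0,0,-1,0,0,0.5,0,0,0,-1,0,0,0.5,0,0,0,-1,0,0,0.5,0,0,0,-1,0,0,0.5,0,0,0,-1]'
python3 weigh.py
```

```text
clock: 9.32
tcp_pos: [0.4359, -0.2034, 0.0062]
orientation: [0.001, -0.038, 0.999, -0.001]
wrist_force: [1.1, -0.0, 0.2]
finger_gap: 0.021
grip_force: 42.7
clock: 9.82
tcp_pos: [0.4346, -0.2025, 0.1044]
orientation: [-0.001, -0.038, 0.999, 0.0]
wrist_force: [0.1, 0.0, 0.0]
finger_gap: 0.0208
grip_force: 42.8
9.82 [ 0.4346 -0.2025  0.1044] [-0.001 -0.038  0.999  0.   ] [0.1  0.03 0.05] 0.0208 42.8
F [-0.01 -0.15 -0.29] sd [0.33 0.53 0.58] gap 0.020690937642389152 tau [-3.91e+01  2.67e+01  1.00e-02]
(array([ 606., -208.]), array([ 27., 209.]), -90.0, 0.0268, np.int32(206))
(array([ 550., -259.]), array([22., 51.]), -15.2, 0.0216, np.int32(115))
(array([ 540., -159.]), array([22., 52.]), -0.8, 0.022, np.int32(127))
(array([443., -92.]), array([21., 52.]), -23.8, 0.0214, np.int32(123))
```

Light: empty, so it goes into the box.

```bash
python3 -m jog '[0.9,0,0,0,0,-0.025,-1,0.9,0,0,0,0,-0.025,-1,0.9,0,0,0,0,-0.025,-1,0.9,0,0,0,0,-0.025,-1,0.9,0,0,0,0,-0.025,-1,0.9,0,0,0,0,-0.025,-1]'
python3 -c "
from h import *
go([.655,-.20,.0145],180,0)"
```

```text
clock: 10.92
tcp_pos: [0.6187, -0.2028, 0.1041]
orientation: [0.001, -0.0, 1.0, -0.0]
wrist_force: [-0.6, 0.3, -0.4]
finger_gap: 0.0208
grip_force: 42.8
shift [ 0.182  0.014 -0.448] turn [ 0.  0. -0.] rows 3.0
```

```bash
python3 -m jog '[0.18,0.014,0,0,0,0,-1,0.18,0.014,-0.25,0,0,0,-1,0.18,0.014,-0.45,0,0,0,-1,0.18,0.014,-0.45,0,0,0,-1,0.18,0.014,-0.45,0,0,0,-0.2,0.18,0.014,-0.45,0,0,0,-0.2,0.18,0.014,-0.45,0,0,0,-0.2,0.18,0.014,-0.45,0,0,0,-0.2]'
python3 -m jog '[0,0,0.4,0,0,0,-0.2,0,0,0.4,0,0,0,-0.2,-0.58,0.2,0.4,0,0,0,0,-0.58,0.2,0.4,0,0,0,0,-0.58,0.2,0.4,0,0,0,0,-0.58,0.2,0.4,0,0,0,0,-0.58,0.2,0.4,0,0,0,0]'
python3 -c "
from h import *
for n in('side','top'):
  p,d=eyes.read_camera(n)
  for c in carts(n,p,d,zmin=.015,reg=(.3,.705,-.45,.05)): print(n,c)
go([.5385,-.1585,.003],180,0)"
```

```text
clock: 11.58
tcp_pos: [0.651, -0.2004, 0.0161]
orientation: [0.0, 0.001, 1.0, -0.0]
wrist_force: [0.3, -0.2, -0.2]
finger_gap: 0.0343
grip_force: 0.0
clock: 12.17
tcp_pos: [0.5316, -0.1585, 0.0952]
orientation: [-0.002, 0.001, 1.0, 0.0]
wrist_force: [1.6, -0.6, 0.5]
finger_gap: 0.0427
grip_force: 0.0
side (array([695.,   4.]), array([21., 41.]), 80.0, 0.0324, np.int32(56))
side (array([644., -30.]), array([ 9., 15.]), -45.5, 0.0257, np.int32(33))
side (array([680., -46.]), array([ 8., 49.]), -5.0, 0.0254, np.int32(77))
side (array([ 648., -234.]), array([114., 264.]), 89.9, 0.0253, np.int32(1027))
side (array([441., -93.]), array([23., 50.]), -20.6, 0.0211, np.int32(203))
side (array([ 647., -199.]), array([22., 52.]), -1.0, 0.0266, np.int32(263))
side (array([ 538., -158.]), array([23., 50.]), 0.3, 0.0211, np.int32(222))
side (array([ 548., -259.]), array([23., 50.]), -14.0, 0.0211, np.int32(278))
top (array([692., -15.]), array([27., 58.]), 83.5, 0.0293, np.int32(116))
top (array([ 669., -336.]), array([57., 72.]), -1.9, 0.0263, np.int32(96))
top (array([ 651., -121.]), array([ 36., 104.]), 0.1, 0.0271, np.int32(102))
shift [ 0.011  0.011 -0.467] turn [0.001 0.001 0.001] rows 3.0
```

```bash
python3 -m jog '[0.015,0.005,-0.3,0,0,0,0,0.015,0.005,-0.46,0,0,0,0,0.015,0.005,-0.46,0,0,0,0,0.015,0.005,-0.46,0,0,0,-1,0.015,0.005,-0.46,0,0,0,-1,0.015,0.005,-0.46,0,0,0,-1,0.015,0.005,-0.46,0,0,0,-1,0.015,0.005,-0.46,0,0,0,-1,0.015,0.005,-0.46,0,0,0,-1]' 40
python3 -m jog '[0,0,0.5,0,0,0,-1,0,0,0.5,0,0,0,-1,0,0,0.5,0,0,0,-1,0,0,0.5,0,0,0,-1,0,0,0.5,0,0,0,-1,0,0,0.5,0,0,0,-1]'
python3 weigh.py
```

```text
clock: 13.02
tcp_pos: [0.5386, -0.1592, 0.0037]
orientation: [0.0, 0.001, 1.0, -0.0]
wrist_force: [-0.4, -0.3, -1.4]
finger_gap: 0.0214
grip_force: 42.9
clock: 13.52
tcp_pos: [0.5373, -0.1587, 0.102]
orientation: [-0.001, 0.001, 1.0, 0.0]
wrist_force: [-0.1, -0.3, -1.8]
finger_gap: 0.021
grip_force: 43.0
13.52 [ 0.5373 -0.1587  0.102 ] [-0.001  0.001  1.     0.   ] [-0.08 -0.3  -1.83] 0.021 43.0
F [ 0.01 -0.3  -1.64] sd [0.43 0.66 0.65] gap 0.021128380865859473 tau [-4.878e+01  2.788e+01  1.000e-02]
(array([ 609., -118.]), array([21., 31.]), 87.0, 0.0272, np.int32(42))
```

```bash
python3 -m jog '[0.1,0.2,0.5,0.065,0.065,-0.497,-1,0.3,0.7,0.5,0.065,0.065,-0.497,-1,0.3,0.7,0.5,0.065,0.065,-0.497,-1,0.3,0.7,0.5,0.065,0.065,-0.497,-1,0.3,0.7,0.5,0.065,0.065,-0.497,-1,0.3,0.7,0.5,0.065,0.065,-0.497,-1,0.3,0.7,0.5,0.065,0.065,-0.497,-1,0.3,0.7,0.5,0.065,0.065,-0.497,-1,0.3,0.7,0.5,0.065,0.065,-0.497,-1,0.3,0.7,0.5,0.065,0.065,-0.497,-1,0.3,0.7,0.5,0.065,0.065,-0.497,-1,0.3,0.7,0.5,0.065,0.065,-0.497,-1]'
python3 -c "
from h import *
go([.604,.0697,.1645],90,15)"
```

```text
clock: 15.12
tcp_pos: [0.5983, -0.0192, 0.2028]
orientation: [-0.088, 0.673, 0.729, 0.088]
wrist_force: [0.6, -0.8, -1.8]
finger_gap: 0.0213
grip_force: 42.9
shift [ 0.029  0.444 -0.191] turn [ 0.004  0.003 -0.025] rows 3.0
```

```bash
python3 -m jog '[0.03,0.44,-0.1,0.004,0.003,-0.025,-1,0.03,0.44,-0.1,0.004,0.003,-0.025,-1,0.03,0.44,-0.19,0.004,0.003,-0.025,-1,0.03,0.44,-0.19,0.004,0.003,-0.025,-1,0.03,0.44,-0.19,0.004,0.003,-0.025,-1,0.03,0.44,-0.19,0.004,0.003,-0.025,-1]'
python3 -c "
from h import *
go([.604,.0852,.1066],90,15)"
```

```text
clock: 15.62
tcp_pos: [0.6044, 0.0683, 0.1655]
orientation: [-0.092, 0.699, 0.703, 0.092]
wrist_force: [0.4, -0.7, -2.1]
finger_gap: 0.0211
grip_force: 42.8
shift [-0.002  0.085 -0.295] turn [ 0.     0.    -0.002] rows 2.0
```

```bash
python3 -m jog '[0,0.06,-0.2,0,0,0,-1,0,0.085,-0.295,0,0,0,-1,0,0.085,-0.295,0,0,0,-1,0,0.085,-0.295,0,0,0,-1]'
python3 -m jog '[0,0,0,0,0,0,-0.2,0,0,0,0,0,0,-0.2,0,0,0,0,0,0,-0.2,0,0,0,0,0,0,-0.2]'
python3 -m jog '[0,-0.08,0.3,0,0,0,-0.2,0,-0.08,0.3,0,0,0,-0.2,0,-0.08,0.3,0,0,0,-0.2,-0.2,-0.6,0.6,0,0,0,0,-0.4,-0.9,0.6,0,0,0,0,-0.5,-1,0.6,0,0,0,0,-0.5,-1,0.6,0,0,0,0,-0.5,-1,0.6,0,0,0,0]'
cat > tray.py <<'E'
from h import *
p,d=eyes.read_camera("top")
W=cloud("top",d); res=W[...,2]-(.0096*W[...,0]+.2691*W[...,1]+.072)
m=(W[...,0]>.56)&(W[...,0]<.64)&(W[...,1]>-.03)&(W[...,1]<.18)&(res>.012)&(res<.04); q=W[m]
print("tray",len(q), cv2.minAreaRect((q[:,:2]*1000).astype(np.float32)), np.median(res[m]))
for n in("top","side"):
    if n=="side": p,d=eyes.read_camera(n)
    for c in carts(n,p,d): print(n,c)
E
python3 tray.py; python3 -c "
from h import *
go([.442,-.093,.06],156.5,0)"
```

```text
clock: 15.95
tcp_pos: [0.6045, 0.0848, 0.1065]
orientation: [-0.092, 0.699, 0.703, 0.092]
wrist_force: [-0.7, -0.4, -1.7]
finger_gap: 0.021
grip_force: 44.3
clock: 16.28
tcp_pos: [0.6047, 0.0856, 0.107]
orientation: [-0.092, 0.699, 0.703, 0.093]
wrist_force: [-0.0, -0.4, 0.5]
finger_gap: 0.034
grip_force: 0.0
clock: 16.95
tcp_pos: [0.5086, -0.1058, 0.2241]
orientation: [-0.092, 0.699, 0.703, 0.093]
wrist_force: [0.9, -0.7, 0.7]
finger_gap: 0.0427
grip_force: 0.0
tray 272 ((605.7415771484375, 53.447383880615234), (22.079917907714844, 107.08625030517578), 0.08687712252140045) 0.02195628881646418
top (array([ 609., -115.]), array([20., 25.]), 87.2, 0.0268, np.int32(34))
top (array([443., -92.]), array([21., 52.]), -23.6, 0.0207, np.int32(123))
side (array([560., -26.]), array([ 8., 18.]), -53.0, 0.0235, np.int32(42))
side (array([ 605., -207.]), array([ 29., 210.]), -90.0, 0.0252, np.int32(568))
side (array([442., -93.]), array([23., 52.]), -22.5, 0.0208, np.int32(233))
side (array([ 548., -259.]), array([23., 52.]), -15.6, 0.021, np.int32(308))
shift [-0.332  0.082 -0.825] turn [-0.074 -0.047  0.367] rows 10.0
```

```bash
python3 -m jog '[-0.332,0.075,-0.4,-0.074,-0.047,0.367,0,-0.332,0.075,-0.4,-0.074,-0.047,0.367,0,-0.332,0.075,-0.4,-0.074,-0.047,0.367,0,-0.332,0.075,-0.4,-0.074,-0.047,0.367,0,-0.332,0.075,-0.6,-0.074,-0.047,0.367,0,-0.332,0.075,-0.83,-0.074,-0.047,0.367,0,-0.332,0.075,-0.83,-0.074,-0.047,0.367,0,-0.332,0.075,-0.83,-0.074,-0.047,0.367,0,-0.332,0.075,-0.83,-0.074,-0.047,0.367,0,-0.332,0.075,-0.83,-0.074,-0.047,0.367,0,-0.332,0.075,-0.83,-0.074,-0.047,0.367,0,-0.332,0.075,-0.83,-0.074,-0.047,0.367,0]'
python3 -c "
from h import *
p,d=eyes.read_camera('side')
for c in carts('side',p,d): print(c)
go([.442,-.093,.003],156.5,0)"
```

```text
clock: 18.05
tcp_pos: [0.4433, -0.089, 0.0575]
orientation: [-0.001, 0.202, 0.979, -0.002]
wrist_force: [1.0, 0.7, 0.3]
finger_gap: 0.0423
grip_force: 0.0
(array([562., -28.]), array([ 8., 14.]), -40.6, 0.0236, np.int32(42))
(array([ 605., -207.]), array([ 29., 210.]), -90.0, 0.0254, np.int32(572))
(array([441., -93.]), array([23., 50.]), -22.1, 0.0208, np.int32(223))
(array([ 549., -259.]), array([23., 54.]), -16.6, 0.021, np.int32(307))
shift [-0.008 -0.018 -0.273] turn [ 0.001 -0.001 -0.001] rows 2.0
```

```bash
python3 -m jog '[-0.008,-0.018,0,0,0,0,0,-0.008,-0.018,-0.27,0,0,0,0,-0.008,-0.018,-0.27,0,0,0,0,-0.008,-0.018,-0.27,0,0,0,-1,-0.008,-0.018,-0.27,0,0,0,-1,-0.008,-0.018,-0.27,0,0,0,-1,-0.008,-0.018,-0.27,0,0,0,-1,-0.008,-0.018,-0.27,0,0,0,-1,-0.008,-0.018,-0.27,0,0,0,-1]' 40
python3 -m jog '[0,0,0.5,0,0,0,-1,0,0,0.5,0,0,0,-1,0,0,0.5,0,0,0,-1,0,0,0.5,0,0,0,-1,0,0,0.5,0,0,0,-1,0,0,0.5,0,0,0,-1]'
python3 weigh.py
```

```text
clock: 18.85
tcp_pos: [0.4425, -0.0936, 0.0044]
orientation: [-0.0, 0.201, 0.98, -0.002]
wrist_force: [0.4, -0.6, -0.7]
finger_gap: 0.0208
grip_force: 43.0
clock: 19.35
tcp_pos: [0.4412, -0.093, 0.103]
orientation: [-0.002, 0.201, 0.98, -0.002]
wrist_force: [-0.0, 0.4, -0.8]
finger_gap: 0.0209
grip_force: 43.1
19.35 [ 0.4412 -0.093   0.103 ] [-0.002  0.201  0.98  -0.002] [-0.    0.43 -0.77] 0.0209 43.1
F [-0.05  0.12 -0.47] sd [0.51 0.46 0.56] gap 0.020979037005327557 tau [-3.599e+01  2.642e+01  2.000e-02]
(array([ 608., -208.]), array([ 25., 210.]), 89.2, 0.0266, np.int32(203))
(array([ 550., -259.]), array([22., 50.]), -14.7, 0.0208, np.int32(120))
```

Empty. Into the box, second slot.

```bash
python3 -m jog '[0,-0.26,0,0,0,0.131,-1,0,-0.26,0,0,0,0.131,-1,0.2,-0.26,0,0,0,0.131,-1,0.5,-0.26,0,0,0,0.131,-1,0.95,-0.26,0,0,0,0.131,-1,0.95,-0.26,0,0,0,0.131,-1,0.95,-0.26,0,0,0,0.131,-1,0.95,-0.26,0,0,0,0.131,-1,0.95,-0.26,0,0,0,0.131,-1]'
python3 -c "
from h import *
go([.652,-.143,.0135],180,0)"
```

```text
clock: 20.7
tcp_pos: [0.6325, -0.145, 0.1025]
orientation: [-0.001, -0.004, 1.0, -0.002]
wrist_force: [-0.6, 0.2, -0.4]
finger_gap: 0.0208
grip_force: 43.1
shift [ 0.098  0.01  -0.445] turn [ 0.001 -0.001 -0.002] rows 3.0
```

```bash
python3 -m jog '[0.1,0,0,0,0,0,-1,0.1,0,-0.25,0,0,0,-1,0.1,0,-0.445,0,0,0,-1,0.1,0,-0.445,0,0,0,-1,0.1,0,-0.445,0,0,0,-1,0.1,0,-0.445,0,0,0,-0.25,0.1,0,-0.445,0,0,0,-0.25,0.1,0,-0.445,0,0,0,-0.25,0.1,0,-0.445,0,0,0,-0.25]'
python3 -m jog '[0,0,0.35,0,0,0,-0.25,0,0,0.35,0,0,0,-0.25,-0.52,-0.58,0.35,0,0,-0.083,0,-0.52,-0.58,0.35,0,0,-0.083,0,-0.52,-0.58,0.35,0,0,-0.083,0,-0.52,-0.58,0.35,0,0,-0.083,0,-0.52,-0.58,0.35,0,0,-0.083,0,-0.52,-0.58,0.35,0,0,-0.083,0]'
python3 -c "
from h import *
p,d=eyes.read_camera('side')
for c in carts('side',p,d,zmin=.015,reg=(.3,.705,-.45,-.07)): print(c)
go([.549,-.259,.003],165,0)"
```

```text
clock: 21.45
tcp_pos: [0.6528, -0.1457, 0.0168]
orientation: [0.001, -0.003, 1.0, -0.003]
wrist_force: [0.2, 0.1, -0.1]
finger_gap: 0.0322
grip_force: 0.0
clock: 22.12
tcp_pos: [0.5471, -0.2629, 0.0858]
orientation: [-0.0, 0.129, 0.992, -0.002]
wrist_force: [-0.0, 0.2, 0.2]
finger_gap: 0.0429
grip_force: 0.0
(array([ 648., -199.]), array([23., 50.]), 0.2, 0.0267, np.int32(243))
(array([ 647., -310.]), array([ 67., 149.]), -24.6, 0.0256, np.int32(559))
(array([ 548., -259.]), array([22., 51.]), -13.9, 0.0213, np.int32(273))
shift [ 0.005  0.015 -0.413] turn [ 0.001 -0.    -0.002] rows 2.0
```

```bash
python3 -m jog '[0.005,0.015,-0.2,0,0,0,0,0.005,0.015,-0.41,0,0,0,0,0.005,0.015,-0.41,0,0,0,0,0.005,0.015,-0.41,0,0,0,-1,0.005,0.015,-0.41,0,0,0,-1,0.005,0.015,-0.41,0,0,0,-1,0.005,0.015,-0.41,0,0,0,-1,0.005,0.015,-0.41,0,0,0,-1,0.005,0.015,-0.41,0,0,0,-1]' 40
python3 -m jog '[0,0,0.5,0,0,0,-1,0,0,0.5,0,0,0,-1,0,0,0.5,0,0,0,-1,0,0,0.5,0,0,0,-1,0,0,0.5,0,0,0,-1,0,0,0.5,0,0,0,-1]'
python3 weigh.py
```

```text
clock: 22.92
tcp_pos: [0.5488, -0.2582, 0.0028]
orientation: [-0.001, 0.127, 0.992, -0.002]
wrist_force: [0.0, -0.9, -0.9]
finger_gap: 0.0213
grip_force: 40.8
clock: 23.42
tcp_pos: [0.5479, -0.2578, 0.1016]
orientation: [-0.002, 0.127, 0.992, -0.002]
wrist_force: [0.2, 0.1, -1.6]
finger_gap: 0.0211
grip_force: 40.8
23.42 [ 0.5479 -0.2578  0.1016] [-0.002  0.127  0.992 -0.002] [ 0.18  0.07 -1.63] 0.0211 40.8
F [ 0.09 -0.35 -1.29] sd [0.38 0.63 0.4 ] gap 0.021106780156199018 tau [-5.360e+01  2.829e+01  1.000e-02]
(array([ 602., -179.]), array([ 20., 155.]), 84.3, 0.0267, np.int32(139))
```

Filled. Tray, third slot.

```bash
python3 -c "
from h import *
go([.604,-.07,.23],90,15)"
```

```text
shift [0.277 0.941 0.638] turn [ 0.071  0.053 -0.417] rows 11.0
```

```bash
python3 -m jog '[0,0.2,0.5,0.071,0.053,-0.417,-1,0.2,0.6,0.64,0.071,0.053,-0.417,-1,0.28,0.94,0.64,0.071,0.053,-0.417,-1,0.28,0.94,0.64,0.071,0.053,-0.417,-1,0.28,0.94,0.64,0.071,0.053,-0.417,-1,0.28,0.94,0.64,0.071,0.053,-0.417,-1,0.28,0.94,0.64,0.071,0.053,-0.417,-1,0.28,0.94,0.64,0.071,0.053,-0.417,-1,0.28,0.94,0.64,0.071,0.053,-0.417,-1,0.28,0.94,0.64,0.071,0.053,-0.417,-1,0.28,0.94,0.64,0.071,0.053,-0.417,-1,0.28,0.94,0.64,0.071,0.053,-0.417,-1]'
python3 -c "
from h import *
go([.604,.1279,.1792],90,15)"
```

```text
clock: 25.02
tcp_pos: [0.6044, -0.0709, 0.2304]
orientation: [-0.092, 0.703, 0.7, 0.092]
wrist_force: [-0.4, -0.6, -1.7]
finger_gap: 0.0213
grip_force: 40.8
shift [-0.002  0.994 -0.256] turn [ 0.    -0.     0.001] rows 5.0
```

```bash
python3 -m jog '[0,0.99,0,0,0,0,-1,0,0.99,0,0,0,0,-1,0,0.99,0,0,0,0,-1,0,0.99,0,0,0,0,-1,0,0.99,0,0,0,0,-1,0,0.99,-0.256,0,0,0,-1,0,0.99,-0.256,0,0,0,-1,0,0.99,-0.256,0,0,0,-1,0,0.99,-0.256,0,0,0,-1]'
python3 -c "
from h import *
go([.604,.1434,.1212],90,15)"
```

```text
clock: 25.77
tcp_pos: [0.6042, 0.1272, 0.1791]
orientation: [-0.092, 0.701, 0.701, 0.091]
wrist_force: [-0.0, 0.5, -0.5]
finger_gap: 0.0211
grip_force: 40.7
shift [-0.001  0.081 -0.289] turn [ 0.    -0.001  0.   ] rows 2.0
```

```bash
python3 -m jog '[0,0.055,-0.2,0,0,0,-1,0,0.08,-0.288,0,0,0,-1,0,0.08,-0.288,0,0,0,-1,0,0.08,-0.288,0,0,0,-1]'
python3 -m jog '[0,0,0,0,0,0,-0.2,0,0,0,0,0,0,-0.2,0,0,0,0,0,0,-0.2,0,0,0,0,0,0,-0.2]'
python3 -m jog '[0,-0.08,0.3,0,0,0,-0.2,0,-0.08,0.3,0,0,0,-0.2,0,-0.08,0.5,0,0,0,-0.2,-0.5,-0.3,0.6,0,0,0,-0.3,-1,-0.8,0.6,0,0,0,-0.35,-1,-1,0.6,0,0,0,-0.35,-1,-1,0.6,0,0,0,-0.35,-1,-1,0.6,0,0,0,-0.35,-1,-1,0.6,0,0,0,-0.35]'
python3 tray.py; python3 - <<'E'
from h import *
p,d=eyes.read_camera("top"); cv2.imwrite("pics/t2.png",cv2.resize(p[130:270,140:380,::-1],None,fx=3,fy=3,interpolation=cv2.INTER_CUBIC))
W=cloud("top",d); h=(W[...,0]>.495)&(W[...,0]<.517)&(W[...,1]>.04)&(W[...,1]<.11)&(W[...,2]>.08)&(W[...,2]<.14)
q=W[h]; print(len(q),q.mean(0), np.percentile(q[:,0],[2,98]), np.percentile(q[:,2]-.269*(q[:,1]-.0744),[50,90,98]))
st()
E
```

```text
clock: 26.1
tcp_pos: [0.6055, 0.1427, 0.123]
orientation: [-0.091, 0.702, 0.7, 0.092]
wrist_force: [0.1, 0.0, -1.0]
finger_gap: 0.021
grip_force: 41.1
clock: 26.43
tcp_pos: [0.6055, 0.1434, 0.1231]
orientation: [-0.091, 0.702, 0.701, 0.093]
wrist_force: [0.2, -0.7, -0.5]
finger_gap: 0.0345
grip_force: 0.0
clock: 27.18
tcp_pos: [0.4207, -0.0381, 0.2412]
orientation: [-0.091, 0.701, 0.701, 0.092]
wrist_force: [0.6, -1.4, 0.3]
finger_gap: 0.028
grip_force: 0.0
tray 415 ((606.1193237304688, 82.25617980957031), (164.50161743164062, 23.045467376708984), 89.45174407958984) 0.0221420252387019
top (array([ 607., -208.]), array([ 27., 209.]), 89.7, 0.0268, np.int32(203))
side (array([561., -28.]), array([ 9., 14.]), -45.2, 0.0234, np.int32(41))
side (array([ 605., -207.]), array([ 30., 210.]), 89.9, 0.0254, np.int32(564))
107 [0.50944923 0.07532643 0.11247874] [0.50379859 0.51517266] [0.1118909  0.11637033 0.11842411]
27.33 [ 0.4212 -0.0393  0.2414] [-0.091  0.703  0.699  0.092] [ 0.58 -0.61 -0.46] 0.0275 0.0
```

View pics/t2.png

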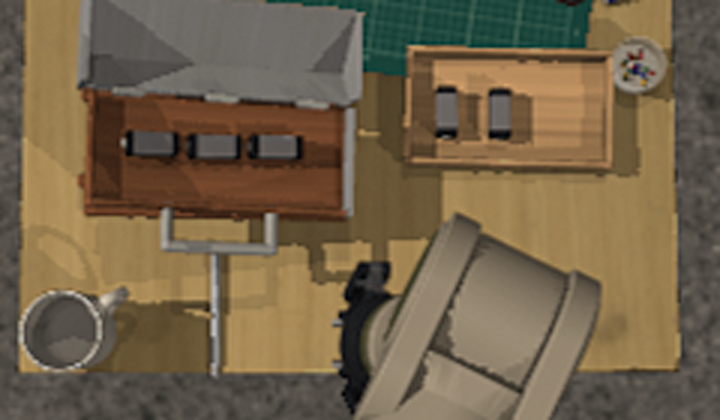

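Three filled cartridges lie in a straight row on the tray (crop px 152–275,145) and two empties lie in the box (446,112 and 500,112). The mug (62,335) is untouched. Now the handle.

```bash
python3 -c "
from h import *
go([.5095,.0628,.155],90,15)"
```

```text
shift [ 0.442  0.511 -0.432] turn [0.001 0.    0.002] rows 4.0
```

```bash
python3 -m jog '[0.44,0.51,0,0,0,0,-0.35,0.44,0.51,0,0,0,0,-0.35,0.44,0.51,0,0,0,0,-0.35,0.44,0.51,-0.2,0,0,0,-0.35,0.44,0.51,-0.43,0,0,0,-0.35,0.44,0.51,-0.43,0,0,0,-0.35,0.44,0.51,-0.43,0,0,0,-0.35,0.44,0.51,-0.43,0,0,0,-0.35]'
python3 - <<'E'
from h import *
go([.5095,.0783,.094],90,15)
p,d=eyes.read_camera("side"); cv2.imwrite("pics/s2.png",cv2.resize(p[100:240,190:330,::-1],None,fx=4,fy=4,interpolation=cv2.INTER_CUBIC))
E
```

```text
clock: 28.0
tcp_pos: [0.5106, 0.0653, 0.1556]
orientation: [-0.092, 0.701, 0.701, 0.092]
wrist_force: [0.6, -0.4, 0.5]
finger_gap: 0.028
grip_force: 0.0
shift [-0.005  0.065 -0.308] turn [0. 0. 0.] rows 2.0
```

View pics/s2.png

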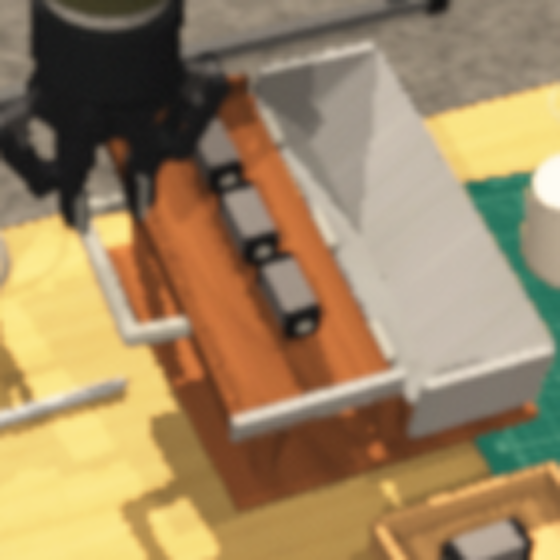

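The open fingers (crop px 75,215 and 140,210) straddle the handle bar from above, and the row on the tray is clear of the hand. Descending and gripping.

```bash
python3 -m jog '[-0.005,0.035,-0.15,0,0,0,-0.35,-0.005,0.065,-0.305,0,0,0,-0.35,-0.005,0.065,-0.305,0,0,0,-0.35]'
python3 -m jog '[0,0,0,0,0,0,-1,0,0,0,0,0,0,-1,0,0,0,0,0,0,-1,0,0,0,0,0,0,-1,0,0,0,0,0,0,-1,0,0,0,0,0,0,-1]' 60
python3 -c "
from h import *
st()"
```

```text
clock: 28.3
tcp_pos: [0.5076, 0.0781, 0.0916]
orientation: [-0.093, 0.702, 0.7, 0.091]
wrist_force: [-1.0, 0.4, -0.3]
finger_gap: 0.028
grip_force: 0.0
clock: 28.8
tcp_pos: [0.5084, 0.0774, 0.0953]
orientation: [-0.092, 0.702, 0.7, 0.092]
wrist_force: [-5.4, -0.1, -1.0]
finger_gap: 0.0099
grip_force: 58.5
28.8 [0.5084 0.0774 0.0953] [-0.092  0.702  0.7    0.092] [-5.4  -0.15 -0.95] 0.0099 58.5
```

```bash
python3 -m jog '[0.006,-0.012,0.044,0,0,0,-1,0.016,-0.023,0.087,0,0,0,-1,0.028,-0.035,0.13,0,0,0,-1,0.043,-0.046,0.171,0,0,0,-1,0.061,-0.057,0.212,0,0,0,-1,0.08,-0.067,0.251,0,0,0,-1,0.103,-0.078,0.29,0,0,0,-1,0.127,-0.088,0.327,0,0,0,-1,0.127,-0.088,0.327,0,0,0,-1]'
python3 - <<'E'
from h import *
st()
p,d=eyes.read_camera("side"); cv2.imwrite("pics/s3.png",cv2.resize(p[80:240,190:350,::-1],None,fx=3.5,fy=3.5,interpolation=cv2.INTER_CUBIC))
E
```

```text
clock: 29.55
tcp_pos: [0.5326, 0.0588, 0.1619]
orientation: [-0.092, 0.702, 0.7, 0.09]
wrist_force: [-13.9, -3.8, 5.6]
finger_gap: 0.0097
grip_force: 59.0
29.55 [0.5326 0.0588 0.1619] [-0.092  0.702  0.7    0.09 ] [-13.94  -3.79   5.63] 0.0097 59.0
```

View pics/s3.png

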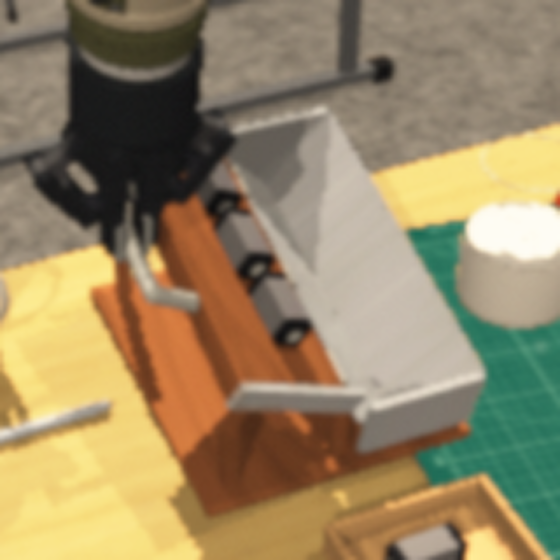

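Tray at about 0.5 rad: the handle is held (crop px 130,250) and the three cartridges (225–285, 210–310) have started moving in line. Continuing, with a slightly larger radius to ease the radial push.

```bash
python3 -m jog '[0.01,-0.007,0.033,0,0,0,-1,0.035,-0.014,0.061,0,0,0,-1,0.06,-0.021,0.087,0,0,0,-1,0.086,-0.028,0.112,0,0,0,-1,0.113,-0.034,0.136,0,0,0,-1,0.142,-0.04,0.159,0,0,0,-1,0.171,-0.046,0.18,0,0,0,-1,0.202,-0.051,0.2,0,0,0,-1,0.233,-0.056,0.218,0,0,0,-1,0.266,-0.061,0.235,0,0,0,-1,0.3,-0.064,0.249,0,0,0,-1,0.3,-0.064,0.249,0,0,0,-1]'
python3 - <<'E'
from h import *
st()
p,d=eyes.read_camera("side"); cv2.imwrite("pics/s4.png",cv2.resize(p[60:240,190:350,::-1],None,fx=3.3,fy=3.3,interpolation=cv2.INTER_CUBIC))
E
```

```text
clock: 30.6
tcp_pos: [0.597, 0.0444, 0.214]
orientation: [-0.088, 0.703, 0.7, 0.093]
wrist_force: [-6.4, -9.2, 12.3]
finger_gap: 0.0094
grip_force: 61.9
30.6 [0.597  0.0444 0.214 ] [-0.088  0.703  0.7    0.093] [-6.39 -9.21 12.28] 0.0094 61.9
```

View pics/s4.png

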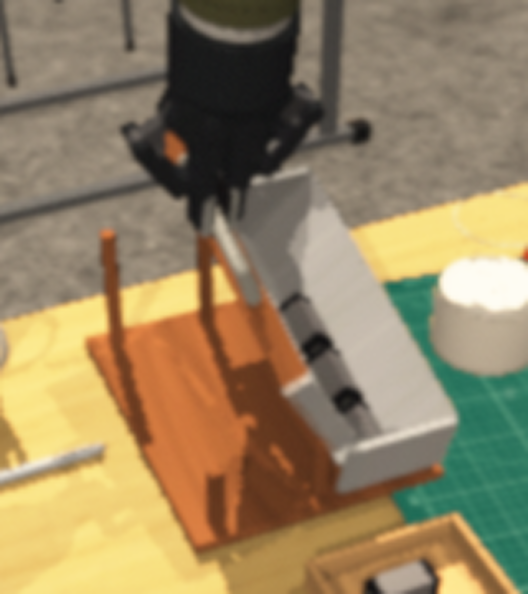

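At about 1.06 rad all three cartridges have dropped into the trough in line (crop px 295,320 to 360,420). Holding briefly, then lowering along the same arc.

```bash
python3 -m jog '[0,0,0,0,0,0,-1,0,0,0,0,0,0,-1,0,0,0,0,0,0,-1,0,0,0,0,0,0,-1]'
python3 -m jog '[-0.034,0.003,-0.014,0,0,0,-1,-0.067,0.008,-0.031,0,0,0,-1,-0.098,0.013,-0.049,0,0,0,-1,-0.129,0.018,-0.069,0,0,0,-1,-0.158,0.024,-0.09,0,0,0,-1,-0.187,0.03,-0.113,0,0,0,-1,-0.214,0.036,-0.137,0,0,0,-1,-0.24,0.043,-0.162,0,0,0,-1,-0.265,0.05,-0.188,0,0,0,-1,-0.29,0.057,-0.216,0,0,0,-1,-0.31,0.064,-0.244,0,0,0,-1,-0.31,0.064,-0.244,0,0,0,-1]'
python3 -m jog '[-0.024,0.01,-0.037,0,0,0,-1,-0.047,0.021,-0.076,0,0,0,-1,-0.066,0.031,-0.115,0,0,0,-1,-0.084,0.042,-0.156,0,0,0,-1,-0.099,0.053,-0.197,0,0,0,-1,-0.111,0.065,-0.24,0,0,0,-1,-0.12,0.076,-0.283,0,0,0,-1,-0.127,0.088,-0.327,0,0,0,-1,-0.127,0.088,-0.332,0,0,0,-1,-0.127,0.088,-0.332,0,0,0,-1]'
python3 -c "
from h import *
st()"
```

```text
clock: 30.98
tcp_pos: [0.5968, 0.0444, 0.214]
orientation: [-0.087, 0.703, 0.7, 0.093]
wrist_force: [-5.2, -9.6, 11.8]
finger_gap: 0.0093
grip_force: 61.9
clock: 31.98
tcp_pos: [0.5331, 0.0612, 0.1614]
orientation: [-0.092, 0.701, 0.701, 0.094]
wrist_force: [-2.5, 4.7, 2.3]
finger_gap: 0.0096
grip_force: 64.6
clock: 32.82
tcp_pos: [0.5085, 0.0798, 0.094]
orientation: [-0.092, 0.701, 0.701, 0.095]
wrist_force: [1.0, 10.2, 0.7]
finger_gap: 0.0097
grip_force: 69.1
32.82 [0.5085 0.0798 0.094 ] [-0.092  0.701  0.701  0.095] [ 0.95 10.22  0.67] 0.0097 69.1
```

Tray is down. Release (to about a 28 mm gap), lift along the tool axis, retreat and inspect.

```bash
python3 -m jog '[0,0,0,0,0,0,-0.35,0,0,0,0,0,0,-0.35,0,0,0,0,0,0,-0.35,0,0,0,0,0,0,-0.35,0,0,0,0,0,0,-0.35]'
python3 -m jog '[0,-0.04,0.15,0,0,0,-0.35,0,-0.08,0.3,0,0,0,-0.35,0,-0.13,0.5,0,0,0,-0.35,-0.3,-0.5,0.6,0,0,0,-0.35,-0.4,-1,0.6,0,0,0,-0.35,-0.4,-1,0.6,0,0,0,-0.35,-0.4,-1,0.6,0,0,0,-0.35,-0.4,-1,0.6,0,0,0,-0.35,-0.4,-1,0.6,0,0,0,-0.35,-0.4,-1,0.6,0,0,0,-0.35]'
python3 - <<'E'
from h import *
p,d=eyes.read_camera("top"); a=cv2.resize(p[110:260,140:390,::-1],None,fx=3,fy=3,interpolation=cv2.INTER_CUBIC); cv2.imwrite("pics/t3.png",a); np.save("t3.npy",d)
p,d=eyes.read_camera("side"); cv2.imwrite("pics/s5.png",cv2.resize(p[90:250,140:380,::-1],None,fx=3.3,fy=3.3,interpolation=cv2.INTER_CUBIC)); np.save("s5.npy",d); st()
E
```

```text
clock: 33.23
tcp_pos: [0.5074, 0.0773, 0.0934]
orientation: [-0.091, 0.702, 0.701, 0.092]
wrist_force: [0.2, -0.6, 0.6]
finger_gap: 0.028
grip_force: 0.0
clock: 34.07
tcp_pos: [0.4269, -0.124, 0.2135]
orientation: [-0.091, 0.703, 0.699, 0.092]
wrist_force: [-0.0, 1.1, 0.3]
finger_gap: 0.028
grip_force: 0.0
34.17 [ 0.4271 -0.1221  0.2133] [-0.092  0.702  0.701  0.092] [-0.44 -0.16 -1.03] 0.0273 0.0
```

View pics/t3.png

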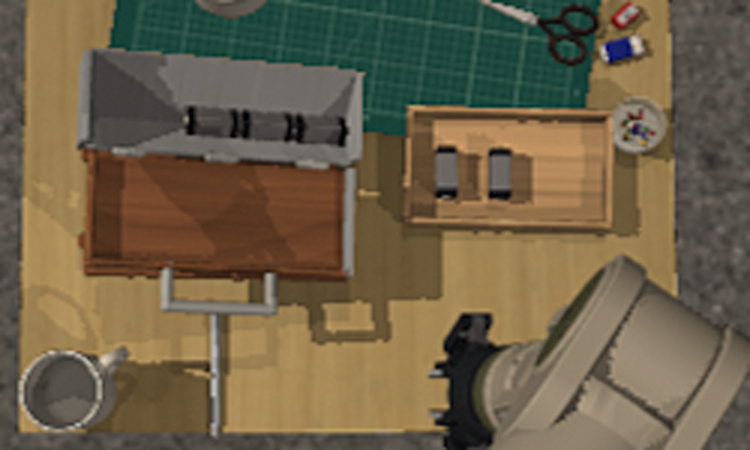

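View pics/s5.png

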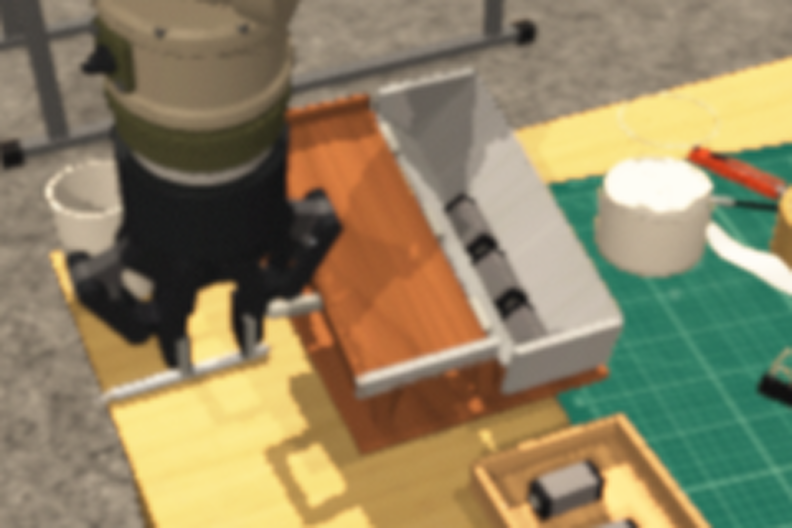

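Both views show the three filled cartridges end to end in the fold, up against the low-end stop (top crop px 187–350,125). The tray is flat and empty, the two empties are in the box, and the mug is in place. A quick depth check of the seating before handing in.

```bash
python3 - <<'E'
from h import *
F=np.array([.602,.077,.0985]); ey=np.array([0,.966,.259]); ez=np.array([0,-.259,.966])
H=F+np.array([.052,0,0])+ez*-.006; fold=H+np.array([.040,0,0])-ez*.042
print("fold",fold.round(3))
W=np.concatenate([cloud("top",np.load("t3.npy")).reshape(-1,3),cloud("side",np.load("s5.npy")).reshape(-1,3)])-fold
y=W@ey; z=W@ez; x=W[:,0]
for a in range(-135,110,10):
    m=(abs(x)<.006)&(y>a/1e3)&(y<(a+10)/1e3)&(z>-.02)&(z<.08)
    if m.sum(): print(a,m.sum(),(np.median(z[m])*1e3).round(1))
p,d=eyes.read_camera("top"); q=cloud("top",d).reshape(-1,3); r=q[:,2]-(.0096*q[:,0]+.2691*q[:,1]+.072); m=(abs(q[:,0]-.6)<.03)&(abs(q[:,1]-.075)<.09); print("tray dev",np.median(r[m]))
E
```

```text
fold [0.694 0.089 0.052]
-135 23 37.9
-125 12 29.3
-115 23 26.8
-105 23 28.1
-95 23 28.4
-85 21 24.3
-75 29 27.2
-65 24 30.0
-55 22 27.3
-45 25 27.9
-35 28 27.6
-25 23 26.9
-15 31 27.4
-5 27 28.3
5 24 28.2
15 28 28.6
25 20 16.3
35 18 2.4
45 23 3.8
55 24 3.0
65 24 4.5
75 18 3.8
85 24 3.9
95 24 5.6
105 20 4.1
tray dev -2.866544661675463e-05
```

```bash
python3 -c "
from workcell import env
print(env.hand_in())"
```

```text
the job is handed in; nothing more can be done
None
```

I handed the job in at about 34 s: three filled cartridges are seated end to end in the trough against the low-end stop, two empties are in the kit box, the tray is lowered flat, and the mug is untouched.

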